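# Clamp the solid test slug with the ratchet wrench

## Robot

A 6-joint arm with a two-finger parallel gripper is mounted at the origin on the work surface. World frame = base frame: x ahead of the robot, y to its left, z up, the work surface at z = 0. Lengths are in m, angles in rad, forces in N, time in s.
With the tool pointing down it reaches from about 0.325 to 0.775 m from the base axis. Payload 5.5 kg.
Tool frame: the origin (TCP) lies on the centre line of the jaws, within the pads' length; the fingertips stand 14 mm ahead of it and the grasp point (between the pads) lies 5 mm behind it (robot.tip_reach is the distance from the TCP to the fingertips, in m); z points along the fingers, y is the direction in which the jaws open and shut (so a half turn about z gives the same grasp; the last joint's range is limited). The gripper opens to 88 mm and grips with 3 to 60 N. Pads are 20 mm wide; open, the fingers measure 115 mm over their backs; the gripper's body (75 mm by 178 mm) begins 61 mm behind the grasp point.
Start: joints at [1.234, 0.091, 1.231, -0, 1.82, -0.057], TCP at [0.166, 0.577, 0.237] pointing down, gripper open.
Joint ranges: [-2.87, 2.87], [-0.86, 2.18], [0.17, 2.46], [-1.51, 4.65], [0.06, 2.69], [-2.65, 2.65]. Speed limits (rad/s): [2.57, 2.57, 3.01, 3.14, 3.14, 3.14].

## Interface

Orientations are given as a unit quaternion [x, y, z, w].
In Python, from rig import get_obs, viewer, order, robot gives the robot as it stands.
- The arm moves only by the tool step_arm, never from a script. Its argument "series" is text: rows parted by semicolons, each of 5 numbers parted by spaces: the shift along the world's x, y, z in m, then the turn about the world's z in degrees, then the closure, from 0 (fully open) to 1 (shut). In form: x y z roll fingers; .... A call has 1 to 12 rows; each row shifts and turns the commanded pose from where the row before left it; what a row does not reach is not made up. A row lasts 1/8 s, in which the tool goes at most 62.5 mm and 10.7 degrees, less where a joint would pass 70% of its speed; a pose out of reach is approached as far as the arm can. A call is refused whole if a number of a shift passes 0.0625 or a number of a turn 10.7, either way. A call with a gripper value outside its range is refused whole. The fingers move at their own pace and stop on an object; "force" is the grip in N (left out, the last holds). Time passes only in rows, so rows that do not move let the fingers close. It gives the time, the measured TCP pose, the force and the opening at its end, in the units of the state.
- get_obs(): the state, without advancing time (a new reading comes with each control period).
- viewer.capture(name): name is "side" or "top" or "wrist"; returns a dict with "frame" (384x512x3 uint8, red, green, blue), "intrinsics" (3x3 intrinsics, pixels), "D" ([k1, k2, p1, p2, k3] as OpenCV has them; the pictures are not rectified), "xyz" and "rotation" of the camera in the world. Camera axes: x right, y up, looking along -z (the intrinsics and any distortion apply to the point x, -y, -z); pixel columns grow to the right and rows downward; lengths in m; the calibration is good to about 2 mm. A picture is of the moment at which its call begins. There is no depth.
- order.sign_off(): hands the job in, once; it reports no verdict.
The state is a dict: "t": time; "joints": joint angles; "joint_vel": joint speeds; "tau": joint torques, N m; "tcp_pos": TCP position; "ee_rot": TCP orientation; "force": force on the tool from outside, world axes, zero at the start; "ft_torque": the same for the moment, N m; "opening": finger opening in m.
Only numpy, scipy, OpenCV 4.12 (cv2) and the standard library are available. Lean on these libraries where they do the work, as an engineer would, in place of code of your own. Each camera call takes 0.05 s, during which the arm holds its last target.

## Task

Two test slugs on the table look the same, but one is solid and heavy and the other is hollow and light. Find the heavy one by feeling its weight, stand it upright on the fixture between the open jaws, and work the fixture's ratchet wrench back and forth until the jaws have clamped it and the clamp bolt is fully tight. Leave the light slug standing upright on the table.

Things in the scene. Friction and masses are not known exactly. Their poses are not given: they have to be found in the camera images.
- slug_a_center (a point): centre of one of two look-alike steel-cased test slugs: upright plain cylinders, 40 mm in diameter, 70 mm tall, with a small dark dimple on top, standing on the table (centre 35 mm up). One of the two weighs about 0.70 kg, the other about 0.25 kg (up to 10 % off); the heavy one may stand in either place.
- slug_b_center (a point): centre of the other look-alike test slug; same shape and size.
- clamp_station (a point): the place for the slug: a point on the top face of the fixture's base plate (20 mm above the table), midway along the jaws. Frame: +y points to the fixed jaw, -y to the sliding jaw and then the ratchet wrench, z up. A slug set down here has at first 8 mm to the fixed jaw and 5 to 11 mm to the sliding jaw, which pushes it against the fixed jaw (then its axis is at y = 8 mm).
- jaw_face (a point): the middle of the sliding jaw's flat face, which faces +y of the clamp_station frame. The clamp bolt drives it 8 mm towards the fixed jaw per radian of bolt turn; the bolt cannot practically be turned by pushing the jaw.
- clamp_bolt (a joint): turn of the hex-headed clamp bolt in rad, growing clockwise seen from above (tightening). It starts loose, between 0 and 0.7, and is fully tight against its end at 2.4, where the jaws just grip a 40 mm slug. It turns against a friction of about 0.5 N m and stays where it is left.
- ratchet (a joint): swing of the ratchet wrench captive on the clamp bolt, rad, growing clockwise from above. At 0 it points along -y of the clamp_station frame; stops limit it to -0.65..0.65. Swung clockwise it turns the bolt (tightening); swung back it leaves the bolt where it is. 16 teeth: after a reversal up to 0.39 rad is lost before it drives. Starts between -0.3 and 0.5; stays where it is left.
- ratchet_grip (a point): point on the upright round grip at the wrench's end, 100 mm above the table, 125 mm from the bolt axis. The grip is black, 22 mm in diameter, from 62 to 128 mm above the table, and does not spin on the wrench, whose bar below it has its top at 67 mm. About 5 to 8 N sideways at the grip drives the bolt, 2 to 4 N swings it back.
- fixture: bolted-down clamping fixture; origin on the table below clamp_station, same axes; place and yaw vary. Jaws are flat, 34 mm high above the base plate (the backing of the fixed one 40 mm). Fixed jaw: x = +-30 mm, backing +-38 mm; sliding jaw: x = +-25 mm; fingers closing along x are free beside the slug. The clamp bolt's vertical axis is at x = 0, y = -100 mm; bolt head top 92 mm above the table.
Not all that is in view belongs to the job. What is shaped like the part that bears slug_a_center but orange is not meant.

How it is judged:
By the outcome, as a careful person would: the job done as asked, in the order asked, and still so for the second after the job is handed in, with the robot touching nothing.
It also fails if it takes over 64 s, if anything falls off the work surface, if the arm or the gripper's body presses on something with over 40 N, if the wrist force passes 120 N, or if a joint passes its speed limit or range.

## Working session

There is one attempt and no reset: what is moved stays moved. The work goes in short steps, Python scripts to look and compute and a tool call to move; the robot and the scene stay as the last step left them, time stands still between calls to the robot, and variables do not carry over. Pictures are saved under pics/ and viewed, and the job is handed in when it is done.

Besides the shell and the picture viewer there is one more tool, called after "Request:" by a JSON object that holds its "op" and its "data", one argument or row to a line. step_arm: Moves the arm, as the interface text tells. Its arguments: {"type":"object","properties":{"series":{"type":"string"},"force":{"type":"number"}},"required":["series"]}

```bash
mkdir -p pics; ls
cat > h.py <<'E'
import numpy as np, cv2
from rig import get_obs, viewer, order, robot
def cap(n,f):
    c=viewer.capture(n); cv2.imwrite('pics/'+f+'.png',c['frame'][:,:,::-1]); np.savez('pics/'+f+'.npz',**c); return c
def load(f): return dict(np.load('pics/'+f+'.npz'))
def ray(c,uv):
    p=cv2.undistortPoints(np.array(uv,float).reshape(-1,1,2),c['intrinsics'],c['D']).reshape(-1,2)
    d=np.c_[p[:,0],-p[:,1],-np.ones(len(p))]
    return d@np.array(c['rotation']).T
def onz(c,uv,z):
    d=ray(c,uv); o=np.array(c['xyz']); return o+d*((z-o[2])/d[:,2])[:,None]
def proj(c,P):
    q=(np.array(P,float).reshape(-1,3)-c['xyz'])@np.array(c['rotation']); q=q*[1,-1,-1]
    return cv2.projectPoints(q,np.zeros(3),np.zeros(3),c['intrinsics'],c['D'])[0].reshape(-1,2)
E
python3 - <<'E'
from h import *
print(get_obs())
for n in('top','side','wrist'):
    c=cap(n,n+'0'); print(n,c['xyz'],c['rotation'],c['intrinsics'],c['D'])
E
```

```text
pics
{'t': 0.0, 'joints': array([ 1.23431119e+00,  9.18764410e-02,  1.23185313e+00,  7.67582991e-06,
        1.81981044e+00, -5.67102619e-02]), 'joint_vel': array([ 0.00019983, -0.00061786,  0.0009257 , -0.00031972,  0.00081604,
       -0.00104994]), 'tau': array([ 3.15334482e-04, -4.46481371e+01, -4.06421828e+01,  6.99175405e-02,
        3.01354250e-02, -1.89227017e-04]), 'tcp_pos': array([0.16560122, 0.57641869, 0.23551483]), 'ee_rot': array([ 1.39430654e-01,  9.90231359e-01, -9.54195925e-04, -1.93841077e-04]), 'force': array([ 0.26265559,  0.63204176, -0.78261001]), 'ft_torque': array([-0.0232216 ,  0.0288803 ,  0.02374242]), 'opening': 0.08793355219262204}
top [0.44751822 0.08229269 1.02876548] [-0.02711718  0.03197477  0.71475335 -0.69811885] [[464.69201887   0.         251.3617276 ]
 [  0.         464.69201887 200.27087026]
 [  0.           0.           1.        ]] [-0.12417985  0.          0.          0.          0.        ]
side [ 0.21827314 -0.86711224  0.7243022 ] [ 0.46829975 -0.07675248 -0.12135553  0.87182408] [[465.03489049   0.         258.18410287]
 [  0.         465.03489049 183.42416315]
 [  0.           0.           1.        ]] [-0.14030716  0.          0.          0.          0.        ]
wrist [0.10176791 0.59548889 0.38338131] [-0.09826876 -0.07242318  0.59726149  0.79270224] [[267.73178842   0.         260.87149127]
 [  0.         267.73178842 191.35086656]
 [  0.           0.           1.        ]] [-0.03464751  0.          0.          0.          0.        ]
```

```bash
sed -i "s/^def cap/from scipy.spatial.transform import Rotation as R\ndef RM(c): return R.from_quat(c['rotation']).as_matrix()\ndef cap/; s/np.array(c\['rotation'\])/RM(c)/" h.py; cat h.py|head -20
```

```text
import numpy as np, cv2
from rig import get_obs, viewer, order, robot
from scipy.spatial.transform import Rotation as R
def RM(c): return R.from_quat(c['rotation']).as_matrix()
def cap(n,f):
    c=viewer.capture(n); cv2.imwrite('pics/'+f+'.png',c['frame'][:,:,::-1]); np.savez('pics/'+f+'.npz',**c); return c
def load(f): return dict(np.load('pics/'+f+'.npz'))
def ray(c,uv):
    p=cv2.undistortPoints(np.array(uv,float).reshape(-1,1,2),c['intrinsics'],c['D']).reshape(-1,2)
    d=np.c_[p[:,0],-p[:,1],-np.ones(len(p))]
    return d@RM(c).T
def onz(c,uv,z):
    d=ray(c,uv); o=np.array(c['xyz']); return o+d*((z-o[2])/d[:,2])[:,None]
def proj(c,P):
    q=(np.array(P,float).reshape(-1,3)-c['xyz'])@RM(c); q=q*[1,-1,-1]
    return cv2.projectPoints(q,np.zeros(3),np.zeros(3),c['intrinsics'],c['D'])[0].reshape(-1,2)
```

View pics/top0.png

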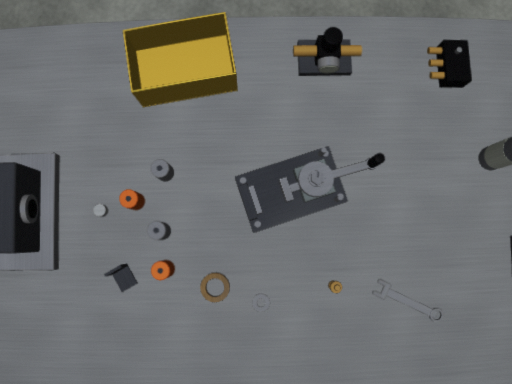

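View pics/side0.png

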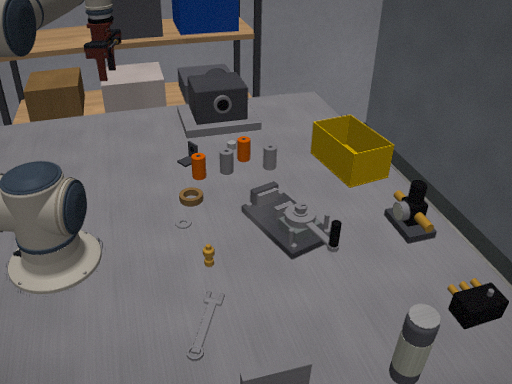

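View pics/wrist0.png

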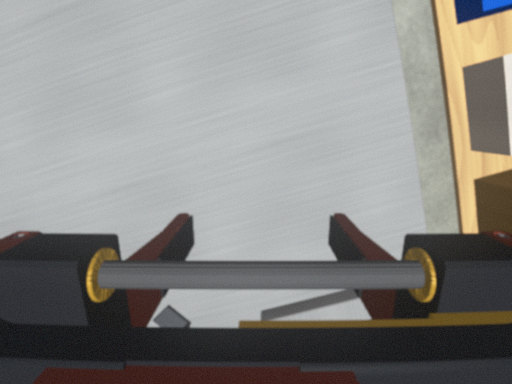

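Run:
```python
from h import *
c=load('top0');f=c['frame'][:,:,::-1]
a=cv2.resize(f[140:250,100:210],None,fx=5,fy=5,interpolation=2); cv2.imwrite('pics/za.png',a)
b=cv2.resize(f[135:245,225:395],None,fx=4.7,fy=4.7,interpolation=2); cv2.imwrite('pics/zb.png',b)
```

```text
(no output)
```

View pics/za.png

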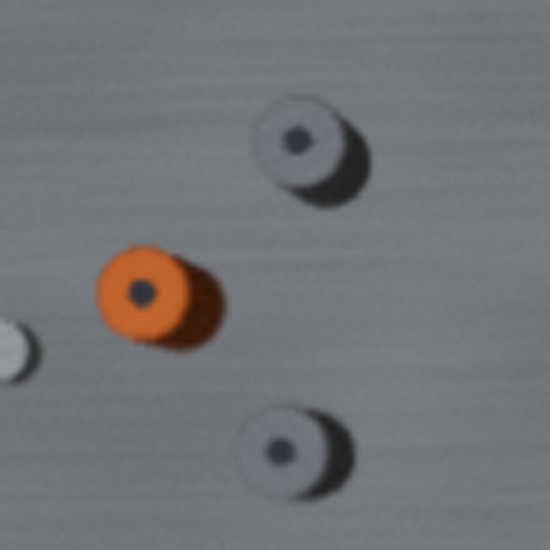

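View pics/zb.png

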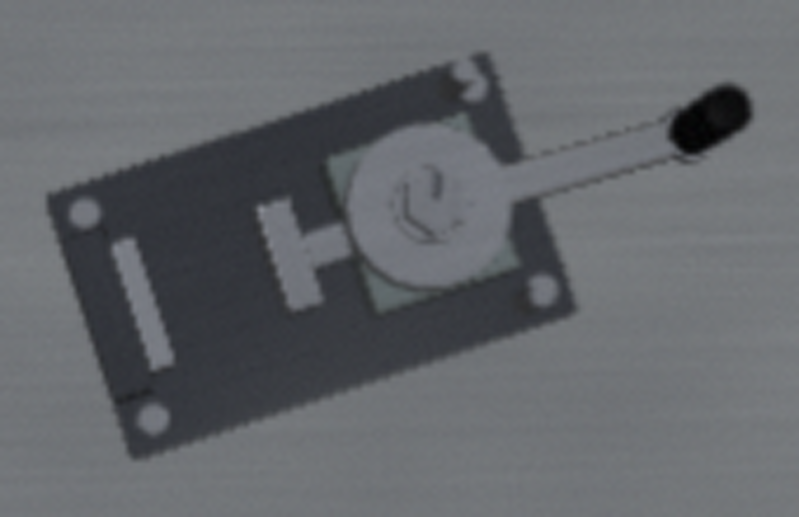

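Run:
```python
from h import *
np.set_printoptions(precision=4,suppress=True)
c=load('top0');s=load('side0')
za=lambda u,v:(100+u/5-.4,140+v/5-.4)
zb=lambda u,v:(225+u/4.7-.4,135+v/4.7-.4)
print('slugs',onz(c,[za(297,140),za(280,451)],.07))
K=onz(c,[zb(48,195),zb(488,52),zb(578,312),zb(132,460)],.02); print('corners',K)
for i in range(4):
  d=K[(i+1)%4]-K[i]; print(np.linalg.norm(d),np.degrees(np.arctan2(d[1],d[0])))
y=(K[0]+K[3]-K[1]-K[2]); psi=np.arctan2(y[1],y[0])-np.pi/2; print('yaw',psi,np.degrees(psi))
B=onz(c,[zb(433,207)],.08)[0];print('bolt@.08',B)
cc=K.mean(0)
ey=np.array([-np.sin(psi),np.cos(psi)]);ex=np.array([np.cos(psi),np.sin(psi)])
F=lambda P,o:np.c_[(P[:,:2]-o)@ex,(P[:,:2]-o)@ey]
o=B[:2]+.1*ey; print('origin from bolt',o)
print('corners f',F(K,o))
J=onz(c,[zb(136,238),zb(174,365),zb(258,205),zb(284,200),zb(324,300),zb(297,311)],.054); print('jaws f',F(J,o))
J=onz(c,[zb(112,241),zb(153,372)],.06); print('back f',F(J,o))
bolts=onz(c,[zb(85,213),zb(468,78),zb(543,290),zb(153,418)],.024);print('screws',F(bolts,o),bolts)
G=onz(c,[zb(725,105)],.128);print('grip',G,F(G,o))
g=F(G,o)[0]-[0,-.1];print('len',np.hypot(*g),'ang',np.arctan2(-g[0],-g[1]))
# side reproj check
P=[[*o,.02],[*B[:2],.092],[*G[0][:2],.128],*onz(c,[za(297,140),za(280,451)],.07)]
im=cv2.resize(s['frame'][120:260,170:370,::-1],None,fx=4,fy=4,interpolation=2)
for p in proj(s,P): cv2.circle(im,(int((p[0]-170+.5)*4),int((p[1]-120+.5)*4)),3,(0,0,255),1)
cv2.imwrite('pics/zs.png',im)
```

```text
slugs [[0.6008 0.2663 0.07  ]
 [0.4711 0.2743 0.07  ]]
corners [[ 0.5859  0.1093  0.02  ]
 [ 0.6493 -0.0991  0.02  ]
 [ 0.5255 -0.1365  0.02  ]
 [ 0.4619  0.0731  0.02  ]]
0.217836622889743 -73.08711800776778
0.12932419162955097 -163.18326689502055
0.21911395329194677 106.87301233254183
0.12918018057957106 16.25009547205407
yaw 0.29483653125565223 16.892888887225855
bolt@.08 [ 0.5686 -0.0611  0.08  ]
origin from bolt [0.5395 0.0345]
corners f [[ 0.0661  0.0581]
 [ 0.0662 -0.1598]
 [-0.0632 -0.1596]
 [-0.0631  0.0595]]
jaws f [[ 0.0305  0.027 ]
 [-0.0291  0.0288]
 [ 0.0275 -0.0298]
 [ 0.026  -0.0417]
 [-0.0224 -0.0443]
 [-0.0233 -0.0312]]
back f [[ 0.0319  0.0379]
 [-0.0294  0.0389]]
screws [[ 0.0522  0.0444]
 [ 0.0568 -0.1458]
 [-0.0484 -0.1464]
 [-0.0478  0.0443]] [[ 0.5765  0.0922  0.024 ]
 [ 0.6363 -0.0884  0.024 ]
 [ 0.5358 -0.1196  0.024 ]
 [ 0.4809  0.0631  0.024 ]]
grip [[ 0.6033 -0.1799  0.128 ]] [[-0.0013 -0.2237]]
len 0.12370998525546953 ang 0.010259719113810942
```

View pics/zs.png

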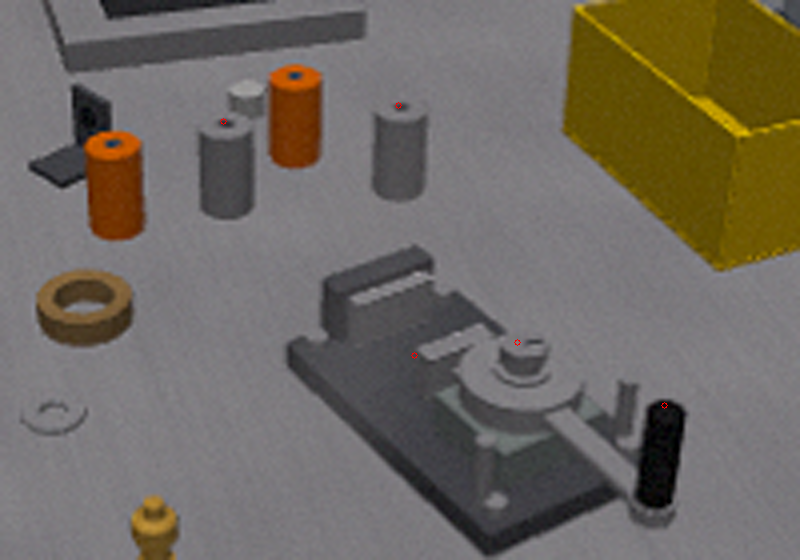

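Request:
{"op": "step_arm", "data": {
  "series": "0.05 -0.06 0 -9.5 0.3; 0.05 -0.06 0 -9.5 0.3; 0.05 -0.06 0 -9.5 0.3; 0.05 -0.06 0 -9.5 0.3; 0.05 -0.06 -0.02 -9.5 0.3; 0.055 -0.002 -0.04 -9.6 0.3; 0 0 0 0 0.3; 0 0 0 0 0.3",
  "force": 30
}}

```text
t: 1.15
tcp_pos: [0.4147, 0.3363, 0.1844]
ee_rot: [0.595, 0.803, -0.0, -0.0]
force: [0.3, 0.3, -0.3]
opening: 0.0614
```

Request:
{"op": "step_arm", "data": {
  "series": "0.028 -0.031 -0.03 0 0.3; 0.028 -0.031 -0.03 0 0.3; 0 0 0 0 0.3; 0 0 0 0 0.3"
}}

```text
t: 1.65
tcp_pos: [0.4707, 0.2756, 0.1263]
ee_rot: [0.595, 0.804, 0.001, 0.0]
force: [-0.9, 0.5, 0.5]
opening: 0.0612
```

Run:
```python
from h import *
np.set_printoptions(precision=4,suppress=True)
print(get_obs())
w=cap('wrist','w1');print(proj(w,[[.4711,.2743,.07],[.6008,.2663,.07]]))
```

```text
{'t': 1.65, 'joints': array([ 0.4668, -0.0518,  1.5703,  0.0007,  1.6205,  0.1709]), 'joint_vel': array([ 0.0116, -0.0079, -0.0137, -0.0014, -0.0026,  0.001 ]), 'tau': array([ -0.7796, -37.0351, -39.3706,  -0.0016,  -0.0036,  -0.0197]), 'tcp_pos': array([0.4707, 0.2756, 0.1263]), 'ee_rot': array([0.5951, 0.8036, 0.0013, 0.0002]), 'force': array([-0.889 ,  0.5224,  0.5039]), 'ft_torque': array([-0.0587,  0.0854,  0.0174]), 'opening': 0.06119433374374815}
[[261.3901 211.7793]
 [403.9204 262.1703]]
```

View pics/w1.png

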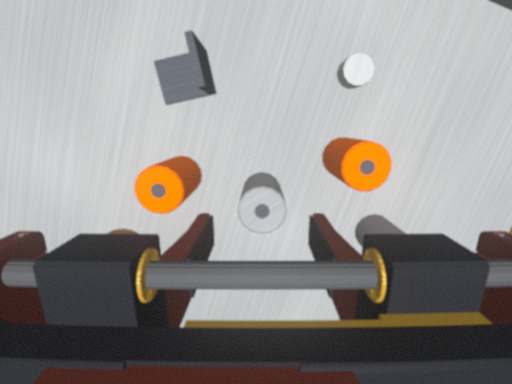

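Dimple of slug B is seen at (262,211), within a pixel of the prediction, so the position is good. Descend and grip.

Request:
{"op": "step_arm", "data": {
  "series": "0 -0.001 -0.03 0 0.3; 0 0 -0.03 0 0.3; 0 0 -0.022 0 0.3; 0 0 0 0 0.3; 0 0 0 0 0.7; 0 0 0 0 0.7; 0 0 0 0 0.7; 0 0 0 0 0.7",
  "force": 30
}}

```text
t: 2.7
tcp_pos: [0.4719, 0.2739, 0.044]
ee_rot: [0.596, 0.803, 0.001, 0.0]
force: [0.3, 1.4, 6.8]
opening: 0.0398
```

Request:
{"op": "step_arm", "data": {
  "series": "0 0 0.02 0 0.7; 0 0 0.02 0 0.7; 0 0 0 0 0.7; 0 0 0 0 0.7; 0 0 0 0 0.7"
}}

```text
t: 3.32
tcp_pos: [0.4705, 0.273, 0.0813]
ee_rot: [0.596, 0.803, -0.001, -0.0]
force: [-1.1, -1.2, -6.7]
opening: 0.0394
```

Run:
```python
from h import *
for i in range(3): print(get_obs()['force'],get_obs()['tcp_pos'])
cap('wrist','w2')
print(get_obs()['force'],get_obs()['ft_torque'])
```

```text
[-1.10912359 -1.15279043 -6.74222378] [0.47048376 0.27298122 0.08125998]
[-1.10912359 -1.15279043 -6.74222378] [0.47048376 0.27298122 0.08125998]
[-1.10912359 -1.15279043 -6.74222378] [0.47048376 0.27298122 0.08125998]
[-0.57097448  1.06264177 -6.75312027] [-0.09992517  0.06804841 -0.02011741]
```

Wrist force −6.7 N in z → 0.69 kg: B is the heavy slug. Carry it to the fixture.

Request:
{"op": "step_arm", "data": {
  "series": "0 0 0.03 0 0.7; 0.005 -0.02 0.03 0 0.7; 0.013 -0.0436 0 0 0.7; 0.013 -0.0436 0 0 0.7; 0.013 -0.0436 0 0 0.7; 0.013 -0.0436 0 0 0.7; 0.0132 -0.0436 0 0 0.7; 0 0 0 0 0.7; 0 0 0 0 0.7; 0 0 0 0 0.7"
}}

```text
t: 4.62
tcp_pos: [0.5409, 0.0363, 0.1421]
ee_rot: [0.595, 0.804, -0.0, -0.0]
force: [0.1, 0.5, -8.0]
opening: 0.0395
```

Run:
```python
from h import *
np.set_printoptions(precision=4,suppress=True)
o=get_obs();print(o['tcp_pos'],o['force'],o['opening'])
w=cap('wrist','w3')
p=np.array([.5407,.0349]);ex=np.array([.957,.2906]);ey=np.array([-.2906,.957])
P=lambda x,y,z:[*(p+x*ex+y*ey),z]
pts=proj(w,[P(-.03,.028,.054),P(.03,.028,.054),P(-.025,-.0305,.054),P(.025,-.0305,.054),P(-.038,.04,.06),P(.038,.04,.06),P(0,-.1,.092),P(0,0,.02)])
im=w['frame'][:,:,::-1].copy()
for q in pts: cv2.circle(im,(int(q[0]+.5),int(q[1]+.5)),2,(0,0,255),1)
cv2.imwrite('pics/w3m.png',cv2.resize(im,None,fx=1.5,fy=1.5))
s=cap('top','t3');cv2.imwrite('pics/t3m.png',cv2.resize(s['frame'][100:260,200:410,::-1],None,fx=3.5,fy=3.5))
```

```text
[0.5409 0.0363 0.1421] [ 0.1451  0.5012 -7.9926] 0.03954746861055634
```

View pics/w3m.png

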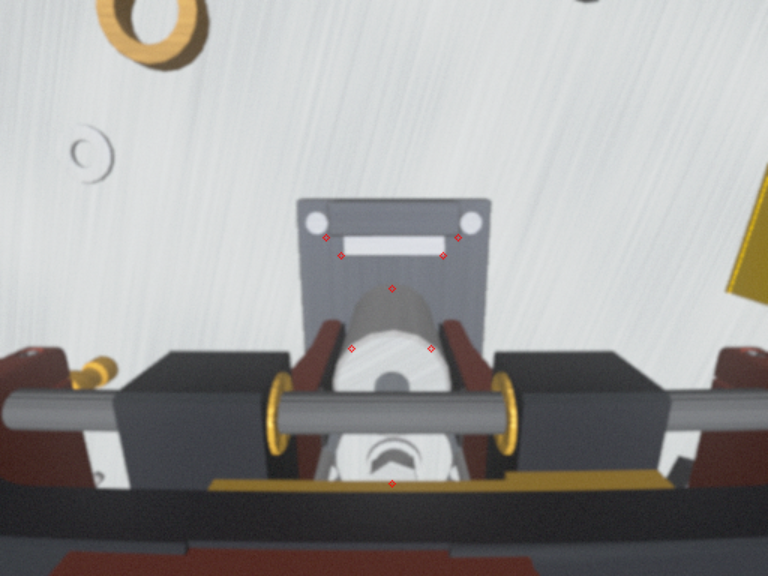

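View pics/t3m.png

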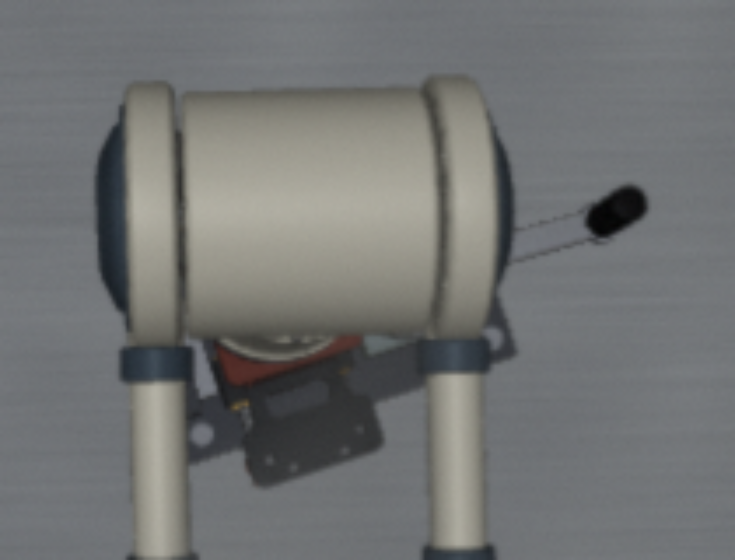

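The wrist view shows the slug centred between the jaws; the marked fixed-jaw edge falls at (341..444, 256) exactly on the bar. Lower it.

Request:
{"op": "step_arm", "data": {
  "series": "0 -0.001 -0.025 0 0.7; 0 0 -0.025 0 0.7; 0 0 -0.02 0 0.7; 0 0 0 0 0.7; 0 0 0 0 0.7"
}}

```text
t: 5.35
tcp_pos: [0.5418, 0.0344, 0.0734]
ee_rot: [0.596, 0.803, 0.0, 0.001]
force: [0.3, 0.6, -5.9]
opening: 0.0394
```

Request:
{"op": "step_arm", "data": {
  "series": "0 0 -0.005 0 0.7; 0 0 0 0 0.7; 0 0 -0.003 0 0.7; 0 0 0 0 0.7"
}}

```text
t: 5.85
tcp_pos: [0.5411, 0.0342, 0.0641]
ee_rot: [0.596, 0.803, -0.0, -0.0]
force: [0.6, -0.1, -6.4]
opening: 0.0393
```

Request:
{"op": "step_arm", "data": {
  "series": "0 0 -0.002 0 0.7; 0 0 0 0 0.7; 0 0 -0.001 0 0.7; 0 0 0 0 0.7"
}}

```text
t: 6.35
tcp_pos: [0.5413, 0.0342, 0.064]
ee_rot: [0.596, 0.803, 0.0, 0.0]
force: [-7.5, -0.2, 8.3]
opening: 0.0393
```

Request:
{"op": "step_arm", "data": {
  "series": "0 0 0.001 0 0.7; 0 0 0 0 0.3; 0 0 0 0 0.3; 0 0 0 0 0.3; 0 0 0.03 0 0.3; 0 0 0.05 0 0.3; 0 0 0.05 0 0.3; 0 0 0 0 0.3"
}}

```text
t: 7.35
tcp_pos: [0.5434, 0.0343, 0.198]
ee_rot: [0.596, 0.803, 0.003, 0.004]
force: [0.3, -0.0, 0.4]
opening: 0.0612
```

Run:
```python
from h import *
np.set_printoptions(precision=4,suppress=True)
o=get_obs();print(o['tcp_pos'],o['force'],o['opening'],o['joints'])
w=cap('wrist','w4')
s=cap('side','s4');cv2.imwrite('pics/s4m.png',cv2.resize(s['frame'][100:280,150:400,::-1],None,fx=3.2,fy=3.2))
```

```text
[0.5434 0.0343 0.198 ] [ 0.3452 -0.0082  0.3718] 0.06116888811333443 [ 0.0005 -0.0717  1.4628  0.      1.7408 -0.2939]
```

View pics/w4.png

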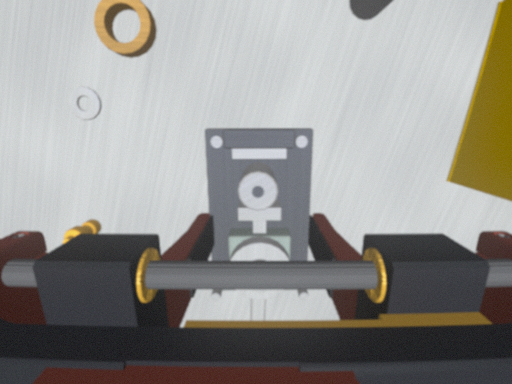

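View pics/s4m.png

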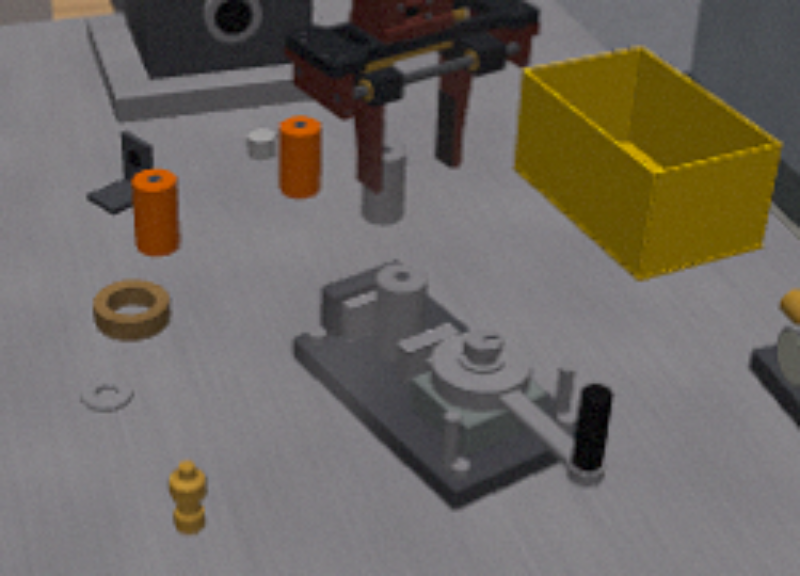

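Request:
{"op": "step_arm", "data": {
  "series": "0.012 -0.043 0 -1 0.3; 0.012 -0.043 0 0 0.3; 0.012 -0.043 0 0 0.3; 0.012 -0.043 0 0 0.3; 0.012 -0.043 -0.02 0 0.3; 0 0 0 0 0.3; 0 0 0 0 0.3"
}}

```text
t: 8.32
tcp_pos: [0.6006, -0.1802, 0.1705]
ee_rot: [0.603, 0.798, -0.0, -0.002]
force: [-0.6, -0.5, 0.7]
opening: 0.0617
```

Run:
```python
from h import *
np.set_printoptions(precision=4,suppress=True)
o=get_obs();print(o['tcp_pos'],o['force'],o['opening'],o['joints'])
w=cap('wrist','w5');print(proj(w,[[.6035,-.1805,.128],[.5698,-.0608,.092]]))
```

```text
[ 0.6006 -0.1802  0.1705] [-0.5801 -0.4561  0.7427] 0.06167688478544051 [-0.346   0.1636  1.269   0.0005  1.7124 -0.6226]
[[265.3447 217.4042]
 [265.7333  50.0268]]
```

View pics/w5.png

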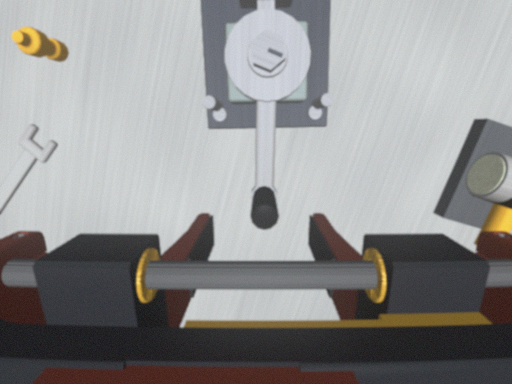

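Grip seen at (263,213) between the fingers, prediction within 4 px. Descend and close on it.

Request:
{"op": "step_arm", "data": {
  "series": "0.002 0 -0.03 0 0.3; 0 0 -0.03 0 0.3; 0 0 -0.014 0 0.3; 0 0 0 0 0.3; 0 0 0 0 0.9; 0 0 0 0 0.9; 0 0 0 0 0.9; 0 0 0 0 0.9",
  "force": 25
}}

```text
t: 9.38
tcp_pos: [0.6034, -0.1808, 0.0988]
ee_rot: [0.603, 0.798, 0.0, 0.0]
force: [-0.5, 0.0, -0.2]
opening: 0.025
```

```bash
cat > arc.py <<'E'
import sys
from h import *
o=get_obs();t=o['tcp_pos'];psi=.295;b=np.array([.5698,-.0608])
ex=np.array([np.cos(psi),np.sin(psi)]);ey=np.array([-ex[1],ex[0]])
d=t[:2]-b; th=np.arctan2(-d@ex,-d@ey)
yaw=(R.from_quat(o['ee_rot']).as_matrix()[:,1]);ya=np.degrees(np.arctan2(yaw[1],yaw[0]))
print('t',o['t'],'theta',th,'r',np.hypot(*d),'yaw',ya,'want',np.degrees(psi-th),t,o['force'],o['opening'],o['joints'].round(2))
if len(sys.argv)>1:
    tgt=float(sys.argv[1]);n=int(sys.argv[2]);p=t[:2]
    P=lambda a:b+.125*(-np.sin(a)*ex-np.cos(a)*ey)
    q=p if len(sys.argv)>3 else P(th)
    for a in np.linspace(th,tgt,n+1)[1:]:
        print('%.4f %.4f 0 %.1f'%(*(P(a)-q),-np.degrees((tgt-th)/n)));q=P(a)
E
python3 arc.py 0.62 5; python3 arc.py -0.62 9
```

```text
t 9.375 theta 0.022300474713058845 r 0.12465038978691508 yaw 15.861504062294655 want 15.624531874162797 [ 0.60337236 -0.18084423  0.09876399] [-0.49487376  0.01586035 -0.1962784 ] 0.024969639718794723 [-0.35  0.19  1.37 -0.    1.58 -0.62]
-0.0146 -0.0032 0 -6.8
-0.0149 -0.0014 0 -6.8
-0.0149 0.0004 0 -6.8
-0.0148 0.0022 0 -6.8
-0.0144 0.0039 0 -6.8
t 9.375 theta 0.022300474713058845 r 0.12465038978691508 yaw 15.861504062294655 want 15.624531874162797 [ 0.60337236 -0.18084423  0.09876399] [-0.49487376  0.01586035 -0.1962784 ] 0.024969639718794723 [-0.35  0.19  1.37 -0.    1.58 -0.62]
0.0085 0.0027 0 4.1
0.0083 0.0033 0 4.1
0.0080 0.0039 0 4.1
0.0077 0.0045 0 4.1
0.0074 0.0050 0 4.1
0.0070 0.0055 0 4.1
0.0066 0.0060 0 4.1
0.0062 0.0064 0 4.1
0.0057 0.0069 0 4.1
```

Request:
{"op": "step_arm", "data": {
  "series": "0 0 0 0 0.9; 0 0 0 0 0.9; -0.0146 -0.0032 0 -6.8 0.9; -0.0149 -0.0014 0 -6.8 0.9; -0.0149 0.0004 0 -6.8 0.9; -0.0148 0.0022 0 -6.8 0.9; -0.0144 0.0039 0 -6.8 0.9; 0 0 0 0 0.9; 0 0 0 0 0.9"
}}

```text
t: 10.5
tcp_pos: [0.5303, -0.1778, 0.0986]
ee_rot: [0.809, 0.587, 0.001, -0.0]
force: [4.4, 4.5, -0.4]
opening: 0.0219
```

```bash
python3 arc.py -0.6 9
```

```text
t 10.5 theta 0.6208246981615031 r 0.12352400518861838 yaw -18.088218293440406 want -18.66838006577808 [ 0.53026118 -0.17782505  0.09858688] [ 4.43465887  4.50388036 -0.4280536 ] 0.02191129534936158 [-0.39 -0.    1.57  0.    1.57 -0.07]
0.0164 -0.0043 0 7.8
0.0168 -0.0021 0 7.8
0.0169 0.0002 0 7.8
0.0168 0.0025 0 7.8
0.0163 0.0048 0 7.8
0.0155 0.0069 0 7.8
0.0144 0.0089 0 7.8
0.0131 0.0108 0 7.8
0.0115 0.0125 0 7.8
```

Request:
{"op": "step_arm", "data": {
  "series": "0.0164 -0.0043 0 7.8 0.9; 0.0168 -0.0021 0 7.8 0.9; 0.0169 0.0002 0 7.8 0.9; 0.0168 0.0025 0 7.8 0.9; 0.0163 0.0048 0 7.8 0.9; 0.0155 0.0069 0 7.8 0.9; 0.0144 0.0089 0 7.8 0.9; 0.0131 0.0108 0 7.8 0.9; 0.0115 0.0125 0 7.8 0.9; 0 0 0 0 0.9; 0 0 0 0 0.9"
}}

```text
t: 11.88
tcp_pos: [0.6679, -0.1394, 0.0987]
ee_rot: [0.326, 0.945, -0.0, 0.001]
force: [4.4, -2.5, 0.4]
opening: 0.0214
```

```bash
python3 arc.py 0.62 9; python3 -c "
from h import *
cap('wrist','w6')"
```

```text
t 11.875 theta -0.6004546364967427 r 0.12569091890696218 yaw 51.91696327937493 want 51.30577141668464 [ 0.66790093 -0.13937744  0.09865516] [ 4.39380212 -2.51884192  0.37605439] 0.021371140002013542 [-0.26  0.33  1.21 -0.    1.61 -1.16]
-0.0115 -0.0125 0 -7.8
-0.0130 -0.0108 0 -7.8
-0.0144 -0.0089 0 -7.8
-0.0155 -0.0069 0 -7.8
-0.0163 -0.0048 0 -7.8
-0.0167 -0.0025 0 -7.8
-0.0169 -0.0002 0 -7.8
-0.0168 0.0021 0 -7.8
-0.0164 0.0043 0 -7.8
```

View pics/w6.png

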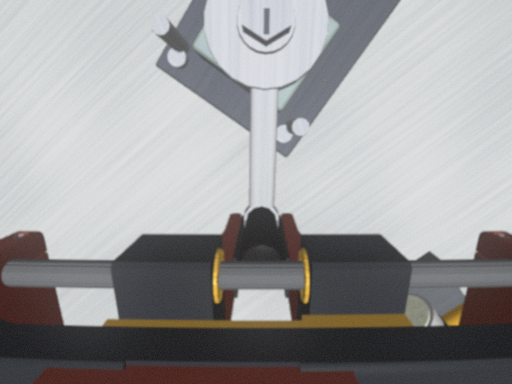

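The wrench follows the fingers, and is now near the right-hand stop post (300,127). The bolt head shows a mark at (267,20). Drive stroke 2.

Request:
{"op": "step_arm", "data": {
  "series": "-0.0115 -0.0125 0 -7.8 0.9; -0.013 -0.0108 0 -7.8 0.9; -0.0144 -0.0089 0 -7.8 0.9; -0.0155 -0.0069 0 -7.8 0.9; -0.0163 -0.0048 0 -7.8 0.9; -0.0167 -0.0025 0 -7.8 0.9; -0.0169 -0.0002 0 -7.8 0.9; -0.0168 0.0021 0 -7.8 0.9; -0.0164 0.0043 0 -7.8 0.9; 0 0 0 0 0.9; 0 0 0 0 0.9"
}}

```text
t: 13.3
tcp_pos: [0.5298, -0.1777, 0.0986]
ee_rot: [0.81, 0.586, 0.001, -0.001]
force: [4.8, 5.5, 1.0]
opening: 0.0215
```

```bash
python3 arc.py -0.6 9; python3 -c "
from h import *
cap('wrist','w7')
s=cap('side','s7');cv2.imwrite('pics/s7m.png',cv2.resize(s['frame'][140:280,200:400,::-1],None,fx=4,fy=4))"
```

```text
t 13.3 theta 0.624367408521118 r 0.12354138526778322 yaw -18.2432984070558 want -18.87136241742129 [ 0.52984122 -0.17770068  0.09856945] [4.75498401 5.47183961 1.0086171 ] 0.02145644387909483 [-0.39 -0.    1.57  0.    1.57 -0.07]
0.0164 -0.0044 0 7.8
0.0169 -0.0021 0 7.8
0.0170 0.0002 0 7.8
0.0168 0.0025 0 7.8
0.0163 0.0047 0 7.8
0.0155 0.0069 0 7.8
0.0144 0.0090 0 7.8
0.0131 0.0108 0 7.8
0.0115 0.0125 0 7.8
```

View pics/s7m.png

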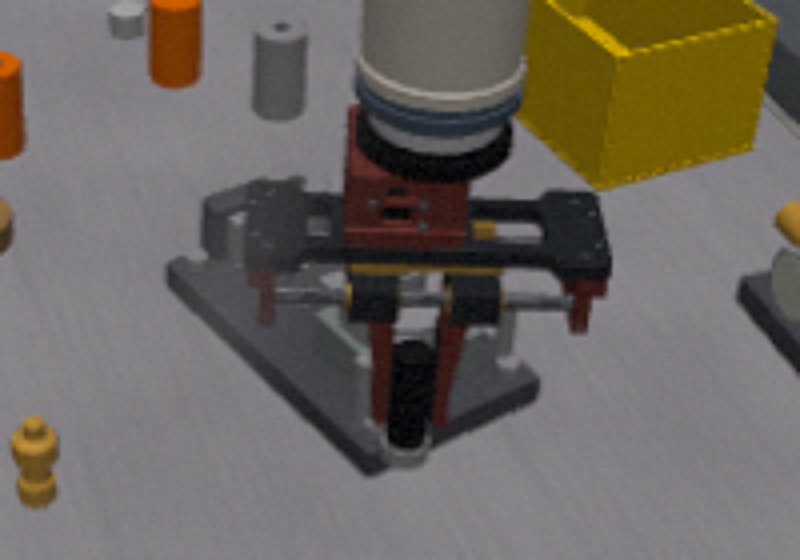

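View pics/w7.png

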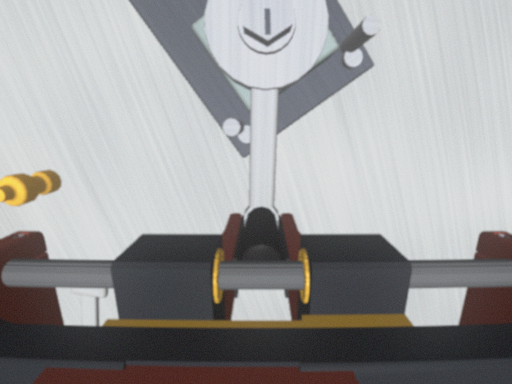

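Request:
{"op": "step_arm", "data": {
  "series": "0.0164 -0.0043 0 7.8 0.9; 0.0168 -0.0021 0 7.8 0.9; 0.0169 0.0002 0 7.8 0.9; 0.0168 0.0025 0 7.8 0.9; 0.0163 0.0048 0 7.8 0.9; 0.0155 0.0069 0 7.8 0.9; 0.0144 0.0089 0 7.8 0.9; 0.0131 0.0108 0 7.8 0.9; 0.0115 0.0125 0 7.8 0.9; 0 0 0 0 0.9; 0 0 0 0 0.9"
}}

```text
t: 14.78
tcp_pos: [0.6679, -0.1394, 0.0987]
ee_rot: [0.326, 0.945, -0.0, 0.001]
force: [5.3, -2.6, 1.2]
opening: 0.0215
```

Request:
{"op": "step_arm", "data": {
  "series": "-0.0115 -0.0125 0 -7.8 0.9; -0.013 -0.0108 0 -7.8 0.9; -0.0144 -0.0089 0 -7.8 0.9; -0.0155 -0.0069 0 -7.8 0.9; 0 0 0 0 0.9; 0 0 0 0 0.9"
}}

```text
t: 15.52
tcp_pos: [0.6188, -0.175, 0.0986]
ee_rot: [0.567, 0.824, 0.006, 0.005]
force: [30.1, 5.7, -8.9]
opening: 0.0219
```

```bash
python3 arc.py 0.62 5;  python3 -c "
from h import *
cap('wrist','w8')"
```

```text
t 15.525 theta -0.11048839272472069 r 0.12431670810929882 yaw 20.897268133012517 want 23.232773544669733 [ 0.61883891 -0.17503585  0.09862807] [30.11232292  5.72674427 -8.92411405] 0.021903100061721626 [-0.33  0.21  1.34  0.01  1.57 -0.7 ]
-0.0172 -0.0060 0 -8.4
-0.0179 -0.0034 0 -8.4
-0.0182 -0.0007 0 -8.4
-0.0181 0.0019 0 -8.4
-0.0177 0.0045 0 -8.4
```

View pics/w8.png

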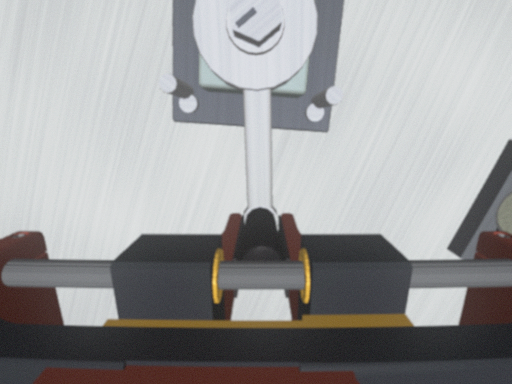

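Resistance of 30 N at θ = −0.11: the bolt seems to be at its end. Relax, let go, and look at the jaws.

Request:
{"op": "step_arm", "data": {
  "series": "0.007 0.003 0 0 0.9; 0 0 0 0 0.3; 0 0 0 0 0.3; 0 0 0 0 0.3; 0 0 0.04 0 0.3; 0 0 0.05 0 0.3; -0.04 -0.05 0.05 0 0.3; -0.05 -0.06 0 0 0.3; -0.05 -0.06 0 0 0.3; 0 0 0 0 0.3"
}}

```text
t: 16.82
tcp_pos: [0.5059, -0.3124, 0.2268]
ee_rot: [0.571, 0.821, -0.001, -0.001]
force: [-1.0, 0.6, -0.1]
opening: 0.0615
```

```bash
python3 arc.py;  python3 -c "
from h import *
s=cap('side','s9');cv2.imwrite('pics/s9m.png',cv2.resize(s['frame'][140:280,200:400,::-1],None,fx=4,fy=4))
s=cap('top','t9');cv2.imwrite('pics/t9m.png',cv2.resize(s['frame'][135:245,225:395,::-1],None,fx=4.7,fy=4.7,interpolation=2))"
```

```text
t 16.825 theta 0.543744167601012 r 0.25955965615525856 yaw 20.37117848437845 want -14.251990982032778 [ 0.50589979 -0.31237102  0.22679005] [-0.96097399  0.62647542 -0.12856747] 0.06152360931104848 [-0.61  0.08  1.26 -0.    1.8  -0.97]
```

View pics/s9m.png

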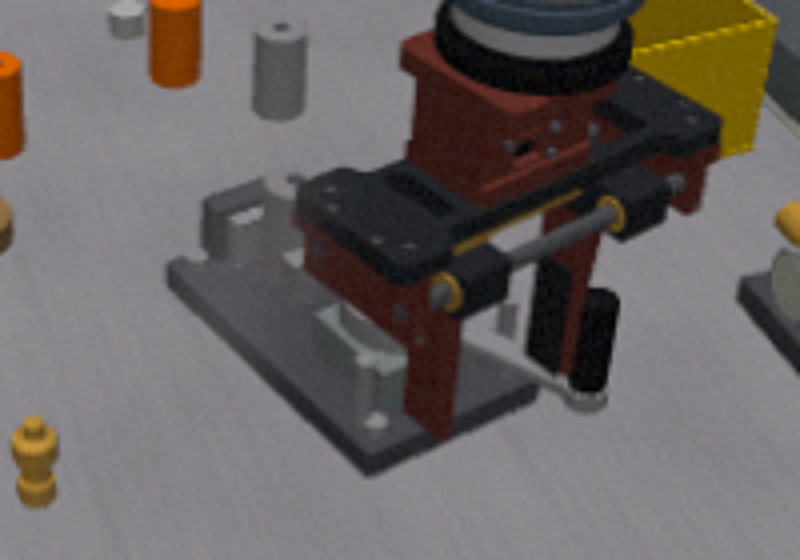

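View pics/t9m.png

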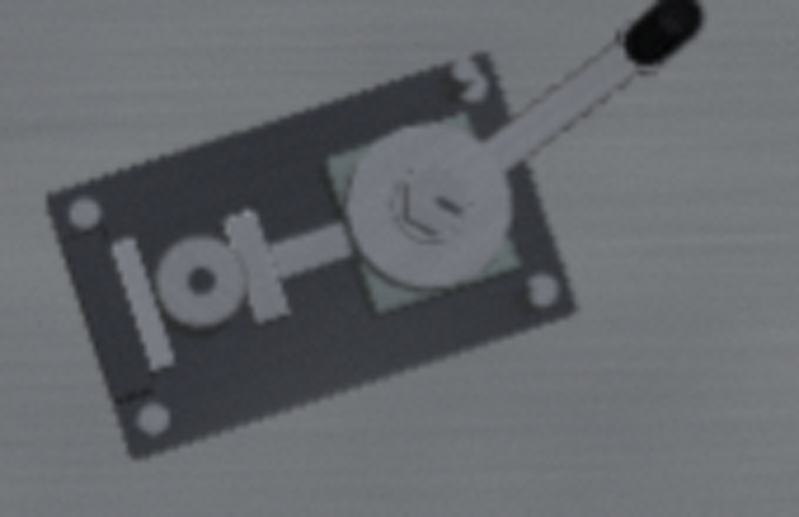

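Run:
```python
from h import *
np.set_printoptions(precision=4,suppress=True)
c=load('top0');t=load('t9')
zb=lambda u,v:(225+u/4.7-.4,135+v/4.7-.4)
psi=.295;o=np.array([.5407,.0349]);ex=np.array([np.cos(psi),np.sin(psi)]);ey=np.array([-ex[1],ex[0]])
F=lambda P:np.c_[(P[:,:2]-o)@ex,(P[:,:2]-o)@ey]
print('slug',F(onz(t,[zb(201,281)],.09)))
print('jaw face/back',F(onz(t,[zb(228,217),zb(262,322),zb(252,210),zb(289,314)],.054)))
print('fixed',F(onz(t,[zb(136,238),zb(174,365)],.054)))
g=F(onz(t,[zb(675,15)],.128))[0]-[0,-.1];print(np.hypot(*g),np.arctan2(-g[0],-g[1]))
```

```text
slug [[-0.0011  0.0079]]
jaw face/back [[ 0.0254 -0.0153]
 [-0.0243 -0.0147]
 [ 0.025  -0.0265]
 [-0.0247 -0.0274]]
fixed [[ 0.0293  0.027 ]
 [-0.0303  0.0288]]
0.12321901027670934 -0.33435433369586565
```

Slug is at fixture y = 7.9 mm (against the fixed jaw), but the sliding jaw measures 2–3 mm short of the fully tight position and the wrench is now at θ ≈ −0.33. I'll grip again and drive once more to be sure.

Run:
```python
from h import *
np.set_printoptions(precision=4,suppress=True)
psi=.295;b=np.array([.5698,-.0608]);ex=np.array([np.cos(psi),np.sin(psi)]);ey=np.array([-ex[1],ex[0]])
th=-.334;p=b+.124*(-np.sin(th)*ex-np.cos(th)*ey)
t=get_obs()['tcp_pos'];print(p,p-t[:2],np.degrees(psi-th)-20.4)
```

```text
[ 0.6428 -0.1611] [0.1343 0.1484] 15.63904531372878
```

Request:
{"op": "step_arm", "data": {
  "series": "0.0333 0.0375 0 5.2 0.3; 0.0333 0.037 0 5.2 0.3; 0.0333 0.037 -0.02 5.2 0.3; 0.0333 0.037 -0.02 0 0.3; 0 0 0 0 0.3; 0 0 0 0 0.3"
}}

```text
t: 17.68
tcp_pos: [0.6426, -0.1597, 0.1867]
ee_rot: [0.45, 0.893, -0.0, -0.0]
force: [-0.4, 0.1, 0.2]
opening: 0.0615
```

```bash
python3 arc.py;  python3 -c "
from h import *
cap('wrist','w10')"
```

```text
t 17.675 theta -0.3395724669679303 r 0.1228007156451297 yaw 36.54358648814099 want 36.35832415246725 [ 0.64260035 -0.15969451  0.18669341] [-0.43970594  0.13800018  0.2216318 ] 0.06150116809026168 [-0.29  0.26  1.13 -0.    1.75 -0.93]
```

View pics/w10.png

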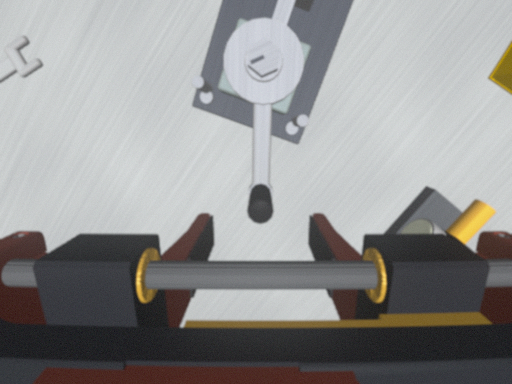

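Grip at (260,203), centred. Descend, close and drive slowly.

Request:
{"op": "step_arm", "data": {
  "series": "0 -0.001 -0.04 0 0.3; 0 0 -0.035 0 0.3; 0 0 -0.013 0 0.3; 0 0 0 0 0.3; 0 0 0 0 0.9; 0 0 0 0 0.9; 0 0 0 0 0.9; 0 0 0 0 0.9; 0 0 0 0 0.9; 0 0 0 0 0.9"
}}

```text
t: 18.98
tcp_pos: [0.6427, -0.1617, 0.0991]
ee_rot: [0.45, 0.893, 0.0, 0.0]
force: [-0.1, -0.5, 1.4]
opening: 0.0213
```

```bash
python3 arc.py -.12 4; python3 arc.py 0.6 12
```

```text
t 18.975 theta -0.3308440703011757 r 0.12446125833848719 yaw 36.475827795695515 want 35.85822386154615 [ 0.64270711 -0.16167199  0.09910373] [-0.11739593 -0.469479    1.35949594] 0.021336855960716196 [-0.3   0.27  1.27  0.    1.6  -0.93]
-0.0054 -0.0037 0 -3.0
-0.0056 -0.0034 0 -3.0
-0.0058 -0.0031 0 -3.0
-0.0060 -0.0028 0 -3.0
t 18.975 theta -0.3308440703011757 r 0.12446125833848719 yaw 36.475827795695515 want 35.85822386154615 [ 0.64270711 -0.16167199  0.09910373] [-0.11739593 -0.469479    1.35949594] 0.021336855960716196 [-0.3   0.27  1.27  0.    1.6  -0.93]
-0.0081 -0.0054 0 -4.4
-0.0085 -0.0047 0 -4.4
-0.0088 -0.0041 0 -4.4
-0.0091 -0.0034 0 -4.4
-0.0093 -0.0026 0 -4.4
-0.0095 -0.0019 0 -4.4
-0.0096 -0.0012 0 -4.4
-0.0097 -0.0004 0 -4.4
-0.0097 0.0003 0 -4.4
-0.0096 0.0011 0 -4.4
-0.0095 0.0018 0 -4.4
-0.0094 0.0026 0 -4.4
```

Request:
{"op": "step_arm", "data": {
  "series": "-0.0054 -0.0037 0 -3 0.9; -0.0056 -0.0034 0 -3 0.9; -0.0058 -0.0031 0 -3 0.9; -0.006 -0.0028 0 -3 0.9; 0 0 0 0 0.9; 0 0 0 0 0.9"
}}

```text
t: 19.73
tcp_pos: [0.6246, -0.1718, 0.0991]
ee_rot: [0.54, 0.842, 0.004, 0.004]
force: [21.1, 7.2, -5.6]
opening: 0.0215
```

```bash
python3 arc.py .1 4
```

```text
t 19.725 theta -0.16331604572555666 r 0.12374741210658866 yaw 24.669882407745533 want 26.259575103199246 [ 0.62455063 -0.17177653  0.09911682] [21.12978801  7.19568012 -5.588578  ] 0.021505242831843036 [-0.32  0.23  1.33  0.01  1.58 -0.75]
-0.0075 -0.0034 0 -3.8
-0.0077 -0.0029 0 -3.8
-0.0079 -0.0024 0 -3.8
-0.0080 -0.0019 0 -3.8
```

```bash
python3 -c "
from h import *
w=cap('wrist','w11'); o=get_obs();print(o['force'],o['ft_torque'],o['tcp_pos'],o['t'])"
```

```text
[21.02581718  7.62325811 -5.53768556] [ 0.8700357  -2.72151881  0.08680655] [ 0.62457192 -0.17179023  0.09913384] 19.775
```

View pics/w11.png

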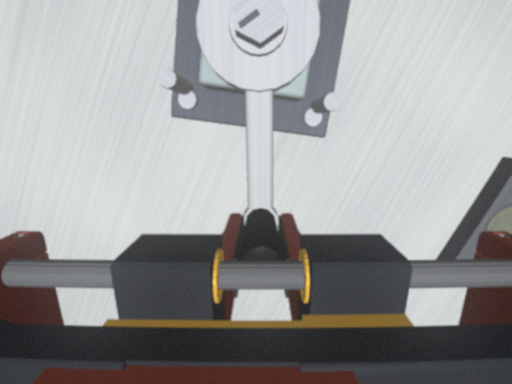

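Run:
```python
from h import *
b=np.array([.5698,-.0608]);rows=[]
for n in['w5','w6','w7','w8','w10','w11','t9','top0']:
    c=load(n); f=c['frame'][:,:,::-1]
    N=180;g=np.linspace(-.028,.028,N)
    # up=+x world, left=+y
    X,Y=np.meshgrid(g,g); P=np.c_[(b[0]-Y).ravel(),(b[1]-X).ravel(),np.full(N*N,.092)]
    uv=proj(c,P).astype(np.float32).reshape(N,N,2)
    im=cv2.remap(f,uv[...,0],uv[...,1],cv2.INTER_CUBIC);cv2.putText(im,n,(5,15),0,.5,(0,0,255),1);rows.append(im)
cv2.imwrite('pics/mk.png',np.vstack([np.hstack(rows[:4]),np.hstack(rows[4:])]))
```

```text
(no output)
```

View pics/mk.png

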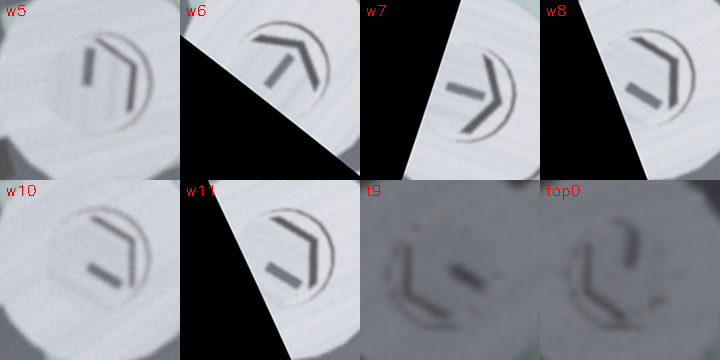

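Request:
{"op": "step_arm", "data": {
  "series": "-0.005 -0.002 0 -2 0.9; -0.005 -0.002 0 -2 0.9; 0 0 0 0 0.9; 0 0 0 0 0.9; 0 0 0 0 0.9",
  "force": 45
}}

```text
t: 20.4
tcp_pos: [0.6168, -0.1751, 0.0992]
ee_rot: [0.568, 0.823, 0.006, 0.006]
force: [31.5, 8.9, -10.1]
opening: 0.0215
```

```bash
python3 arc.py; python3 -c "
from h import *
cap('wrist','w12')"
```

```text
t 20.4 theta -0.09503147742376392 r 0.12358647229987797 yaw 20.74125593715613 want 22.34715753363372 [ 0.61678974 -0.17510477  0.09916259] [ 31.52222185   8.86655659 -10.11687299] 0.02147935887666245 [-0.33  0.2   1.35  0.01  1.57 -0.7 ]
```

Run:
```python
from h import *
b=np.array([.5698,-.0608]);rows=[]
for n in['w8','w10','w11','w12']:
    c=load(n); f=c['frame'][:,:,::-1]
    N=380;g=np.linspace(-.024,.024,N)
    X,Y=np.meshgrid(g,g); P=np.c_[(b[0]-Y).ravel(),(b[1]-X).ravel(),np.full(N*N,.092)]
    uv=proj(c,P).astype(np.float32).reshape(N,N,2)
    im=cv2.remap(f,uv[...,0],uv[...,1],cv2.INTER_CUBIC)
    gr=cv2.cvtColor(im,cv2.COLOR_BGR2GRAY); hsv=im.astype(int)
    m=((gr>60)&(gr<165)).astype(np.uint8)
    for q in cv2.findContours(m,cv2.RETR_LIST,cv2.CHAIN_APPROX_NONE)[0]:
        (cx,cy),(w,h),a=cv2.minAreaRect(q)
        if 700<w*h<8000 and 1.7<max(w,h)/max(1,min(w,h))<5:
            bx=cv2.boxPoints(((cx,cy),(w,h),a)); e=max([bx[1]-bx[0],bx[2]-bx[1]],key=np.linalg.norm)
            print(n,cx,cy,w,h,'bearing',90+np.degrees(np.arctan(e[1]/e[0])))
    rows.append(cv2.resize(im,(200,200)))
cv2.imwrite('pics/mk2.png',np.hstack(rows))
```

```text
w8 223.10293579101562 203.66175842285156 95.18171691894531 25.724788665771484 bearing 120.963745
w10 225.46041870117188 203.38771057128906 95.52213287353516 27.260921478271484 bearing 121.293045
w11 223.4546356201172 203.7488555908203 95.47831726074219 25.574953079223633 bearing 121.18498
w12 223.1429443359375 203.60968017578125 95.52356719970703 25.731660842895508 bearing 121.1593
```

View pics/mk2.png

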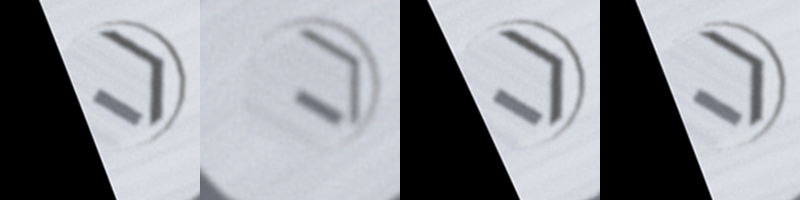

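The bolt mark sits at 121.2° ± 0.2° in every view, loaded with 22–33 N or not: the bolt is at a hard end. Unload the wrench, release, and retreat for a final look.

Request:
{"op": "step_arm", "data": {
  "series": "0.0085 0.004 0 4 0.9; 0.0085 0.0045 0 4 0.9; 0.0075 0.0045 0 4 0.9; 0 0 0 0 0.9; 0 0 0 0 0.3; 0 0 0 0 0.3; 0 0 0 0 0.3; 0 0 0.05 0 0.3; 0 0 0.05 0 0.3; 0 0 0.05 0 0.3",
  "force": 25
}}

```text
t: 21.7
tcp_pos: [0.6336, -0.1658, 0.2502]
ee_rot: [0.481, 0.877, -0.0, -0.0]
force: [0.3, 0.6, -0.1]
opening: 0.0618
```

Request:
{"op": "step_arm", "data": {
  "series": "-0.04 -0.05 0 0 0.3; -0.05 -0.06 0 0 0.3; -0.06 -0.06 0 0 0.3; -0.06 -0.06 0 0 0.3; -0.06 -0.06 0 0 0.3; -0.03 -0.03 0 0 0.3; 0 0 0 0 0.3; 0 0 0 0 0.3"
}}

```text
t: 22.7
tcp_pos: [0.3928, -0.4247, 0.2488]
ee_rot: [0.481, 0.877, 0.0, -0.0]
force: [-0.4, 0.0, 0.6]
opening: 0.0612
```

```bash
python3 arc.py;  python3 -c "
from h import *
s=cap('side','s13');cv2.imwrite('pics/s13m.png',cv2.resize(s['frame'][120:270,180:380,::-1],None,fx=4,fy=4,interpolation=2))
s=cap('top','t13');cv2.imwrite('pics/t13m.png',cv2.resize(s['frame'][135:245,140:310,::-1],None,fx=4.7,fy=4.7,interpolation=2))"
```

```text
t 22.7 theta 0.7477195780812961 r 0.4046940406344096 yaw 32.45646412241377 want -25.9389211270016 [ 0.39278166 -0.42472551  0.24875751] [-0.42339152  0.0334666   0.5680452 ] 0.06120777954002367 [-0.88  0.04  1.27  0.    1.84 -1.45]
```

View pics/s13m.png

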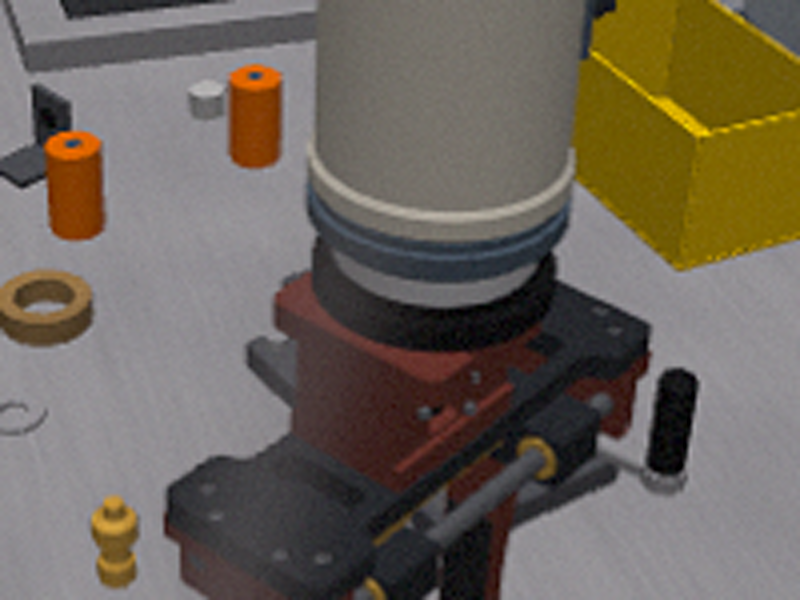

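View pics/t13m.png

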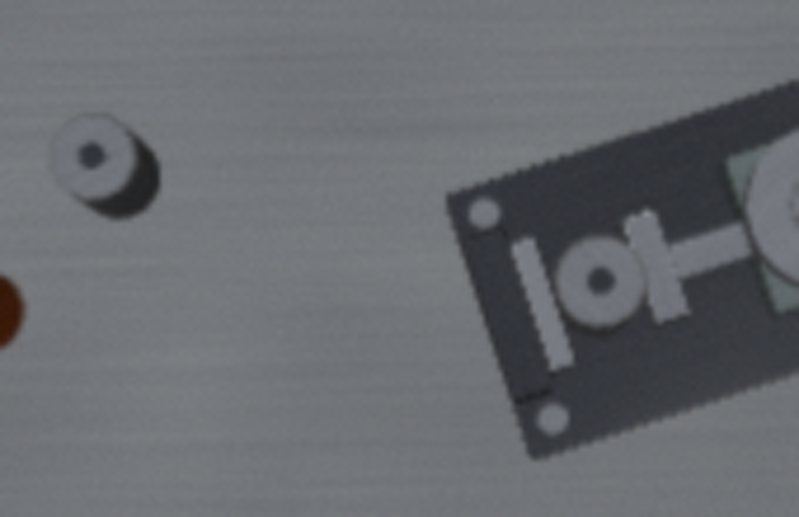

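Seen from above, the slug's dimple (600,281) sits between both jaws and the light slug (92,155) is untouched. I have time for one close look at the jaw contact from above.

Request:
{"op": "step_arm", "data": {
  "series": "0.019 0.043 0 -2 0.3; 0.019 0.043 0 -2 0.3; 0.019 0.043 0 -2 0.3; 0.019 0.043 0 -2 0.3; 0.019 0.043 0 -2 0.3; 0.019 0.043 0 -2 0.3; 0.019 0.043 0 -2 0.3; 0.019 0.043 0 -1.5 0.3; 0.019 0.04 0 0 0.3; 0 0 0 0 0.3; 0 0 0 0 0.3"
}}

```text
t: 24.18
tcp_pos: [0.5635, -0.0406, 0.2488]
ee_rot: [0.594, 0.804, -0.0, -0.0]
force: [0.2, -0.3, 0.4]
opening: 0.0614
```

Run:
```python
from h import *
np.set_printoptions(precision=4,suppress=True)
w=cap('wrist','w14');print(w['xyz'])
psi=.295;p=np.array([.5407,.0349]);ex=np.array([np.cos(psi),np.sin(psi)]);ey=np.array([-ex[1],ex[0]])
P=lambda x,y,z:[*(p+x*ex+y*ey),z]
q=proj(w,[P(-.025,-.012,.054),P(.025,-.012,.054),P(-.03,.028,.054),P(.03,.028,.054),P(0,.008,.09)]);print(q)
x0,y0=int(q[-1][0])-60,int(q[-1][1])-45
im=cv2.resize(w['frame'][y0:y0+100,x0:x0+130,::-1],None,fx=6,fy=6,interpolation=2)
for a in q: cv2.circle(im,(int((a[0]-x0+.5)*6),int((a[1]-y0+.5)*6)),4,(0,0,255),1)
cv2.imwrite('pics/w14m.png',im)
```

```text
[0.5436 0.0231 0.3965]
[[241.6594 124.1209]
 [281.8644 124.2459]
 [237.1049  90.2347]
 [286.6644  90.386 ]
 [261.8891 105.4372]]
```

View pics/w14m.png

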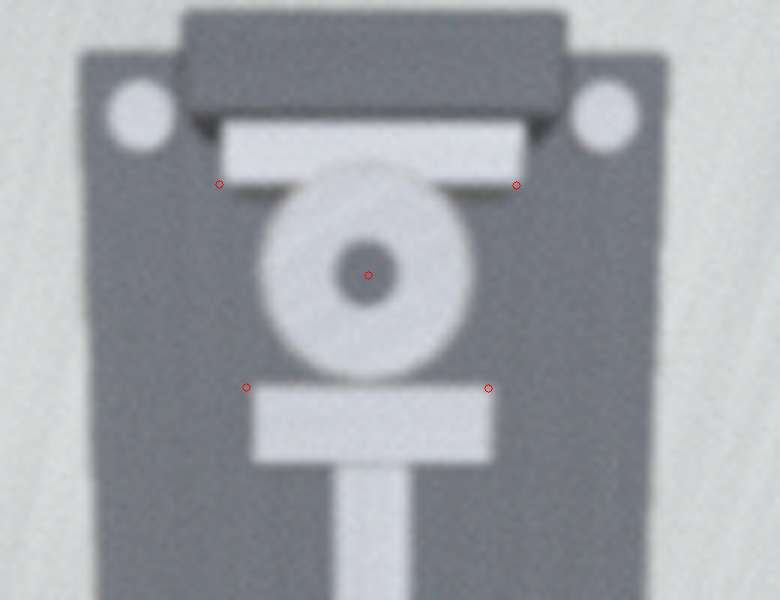

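The sliding jaw's face edge (y ≈ 385 in the crop) lies within half a pixel of the fully tight prediction (387). The dimple (366,273) is on its clamped position (368,275). Hand in.

```bash
python3 -c "
from rig import order
print(order.sign_off())"
```

```text
the job is handed in; nothing more can be done
None
```

I found the heavy slug, stood it upright on the fixture and worked the ratchet until the bolt came up against a hard stop, then handed the job in at about 24 s of the 64 s.

- **Which slug:** I lifted only the slug nearer the robot. The wrist force read −6.7 N, about 0.69 kg, so it is the heavy one. I never touched the other slug, which still stands upright on the table.
- **Clamping:** I drove three strokes, then gripped the wrench again for a check stroke. The bolt mark turned about 2.0 rad in total. It then stayed within 0.2° with up to 33 N of sideways push at the grip, so the bolt is at its end.
- **Final close view:** The sliding jaw's face is within half a pixel of its fully tight position, and the slug sits against the fixed jaw at y = 8 mm. The gripper is clear of everything.

**Disagreement between checks:** An earlier measurement from the top camera put the sliding jaw about 3 mm short of tight. It read about 2 mm low before clamping too, judging by the bolt's travel, so I took it as a camera offset. The close wrist view and the fixed bolt mark both contradict it.

The wrench also gave elastically under load, springing back from about −0.1 to −0.33 rad after the first release, while the bolt itself stayed put.

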